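Close up the camper's fuse box: slide the cover shut and snap the cap onto the stud

ROBOT

A 6-joint arm with a two-finger parallel gripper is mounted at the origin on a cart in front of the work surface, level with it; the furniture and walls round the work are solid. World frame = base frame: x ahead of the robot, y to its left, z up, the work surface at z = 0. Lengths are in mm, angles in rad, forces in N, time in s.
With the tool pointing down it reaches from about 275 to 750 mm from the base axis. Payload 10.2 kg.
Tool frame: the origin (TCP) lies on the centre line of the jaws, within the pads' length; the fingertips stand 17 mm ahead of it and the grasp point (between the pads) lies 2 mm behind it; z points along the fingers, y is the line along which they close (so a half turn about z gives the same grasp; the last joint's range is limited). The gripper opens to 88 mm and grips with 3 to 60 N. Pads are 18 mm wide; open, the fingers measure 123 mm over their backs; the gripper's body (75 mm by 187 mm) begins 45 mm behind the grasp point.
Start: joints at [-1.327, 0.313, 1.498, -0, 1.331, -0.223], TCP at [236.255, -468.844, 255.72] pointing down, gripper open.
Joint ranges: [-2.94, 2.94], [-0.97, 2.17], [0.19, 2.56], [-1.23, 4.37], [0.02, 3.11], [-2.88, 2.88]. Speed limits (rad/s): [2.39, 2.39, 3.01, 3.14, 3.14, 3.14].

INTERFACE

Orientations are given as a 3x3 rotation matrix whose columns are the frame's x, y, z axes.
In Python, from cell import bot, vision gives the robot as it stands. The module is installed in compiled form; this text tells all that it offers.
- The arm moves only by the tool arm_command, never from a script. Its argument "plan" is a list of rows, each a list of 7 numbers: the shift along the world's x, y, z in cm, then the turn, a rotation vector about the world's x, y, z in degrees, then the opening, from 0 (shut) to 1 (fully open). In form: [[tx, ty, tz, ax, ay, az, fingers], ...]. A call has 1 to 8 rows; each row shifts and turns the commanded pose from where the row before left it; what a row does not reach is not made up. A row lasts 1/10 s, in which the tool goes at most 50 mm and 8.59 degrees, less where a joint would pass 70% of its speed; a pose out of reach is approached as far as the arm can. A call with a gripper value outside its range is refused whole. The fingers move at their own pace and stop on an object; the grip force is fixed at half the most. Time passes only in rows, so rows that do not move let the fingers close. It gives the time, the measured TCP pose, the force, the opening and the grip force at its end, in the units of the state.
- bot.sense(): the state, without advancing time (a new reading comes with each control period).
- vision.read_camera(name): name is "scene" or "top" or "wrist"; returns the picture (480x640x3 uint8, red, green, blue); there is no depth.
- vision.get_calibration(name): a dict with "vertical_fov" (degrees; the focal length in pixels is half the picture's height over the tangent of half this angle, whatever the lens; pixels are square), "cx", "cy" (the principal point, pixels), "cam_to_world" (4x4, takes a point from camera to world coordinates). Camera axes: x right, y down, z forward; pixel columns grow to the right and rows downward; lengths in mm; the calibration is good to about 2 mm. A picture is of the moment at which its call begins: read the wrist's pose just before it. get_calibration takes no time and is no camera call; for the wrist camera it gives the pose at the moment of the call.
- bot.job_done(): hands the job in; it is judged then, once.
Trained networks look in the newest picture that a camera, given by its name, has taken for a name from the list of things; names that differ only in an ending like _2 or _b are one class to them, and where a whole thing is asked for, a point or a joint stands for the part that bears it (a point fixed in the world has none). Each returns a list of dicts, best first, with "p" (0 to 1); they miss things now and then, are a little off and sometimes report something else, mostly with a low value. They report only what shows in the picture. A call takes as long as a camera call.
- vision.outline_of(query, camera): "region" (480x640 bool, what is visible of it) and "extent" ([centre column, centre row, width, height] in pixels, round what is visible of it).
The state is a dict: "t": time; "joint_positions": joint angles; "qvel": joint speeds; "tau": joint torques, N m; "position": TCP position; "eef_rot": TCP orientation; "ft_force": force on the tool from outside, world axes, zero at the start; "torque": the same for the moment, N m; "grip_width": finger opening in mm; "grip_force": force on a finger pad.
Only numpy, scipy, OpenCV 4.12 (cv2) and the standard library are available. Lean on these libraries where they do the work, as an engineer would, in place of code of your own. Each camera call takes 0.05 s, during which the arm holds its last target. There are 200 camera calls.

TASK

Close up the fuse box on the worktop: first slide its cover fully shut over the fuses, then take the larger of the two loose caps and press it straight down onto the bare metal stud until it clicks home. After the click keep pressing the cap firmly down on its springy sealing ring (roughly 10 N), and finish while still holding it pressed like that, without letting go. Leave the smaller spare cap, the mug and the screwdriver where they are, and do not press so hard that the cap would crack (stay below 40 N).

Things in the scene. Friction and masses are not known exactly. Their poses are not given: they have to be found in the camera images.
- fuse_box: Grey fuse box fixed to the worktop: 110 mm (its x) by 250 mm (its y), 34 mm high to its flat deck; origin under its centre, z up. The bare stud stands near its -y end, the fuse bay (70 x 74 mm) about the middle; the cover slides along y between two rails (9 mm above the deck, at x = +-44 mm, y = -40 to +120 mm).
- stud_foot (a point): Foot of the steel stud: on its axis, at deck height (box frame 0, -85, 34 mm); axes as the box. The stud is 17 mm in diameter and 25 mm high, tapering to 10 mm over the last 5 mm. Four sprung steel balls stand out of its side, centred 15.5 mm above this point and reaching 11.8 mm from the axis.
- stud_top (a point): Top of the stud, on its axis, 25 mm above stud_foot. Heights of the cap's underside above stud_foot while pressing: 28 mm clear of the stud; about 17.5 mm the cap's lip meets the balls, which resist with up to about 10 N; about 14 mm they give way (the click: the resistance drops to nothing) and from 12 mm they draw the cap down; 7 mm it touches the sealing ring.
- gasket: Black rubber sealing ring round the stud's foot, 37 mm outer diameter; its top is 7 mm above stud_foot when unpressed. It gives way straight down like a spring, about 3 N per mm, and stops hard after 5 mm (15 N). Origin 4 mm below its top. Pressing the cap 3 mm into it takes about 10 N.
- cover (a joint): Slide joint of the flat grey cover (80 x 84 mm, 4 mm thick), in m: 0 = fully shut over the fuses, against its stop; grows to 0.070 as it opens towards the box's +y end. It slides along the box's y axis with about 2 N friction and stays where it is left.
- cover_rib (a point): Middle of the top edge of the cover's grip rib; moves with the cover; axes as the box. The rib stands upright on the cover: 50 mm long along the box's x, 12 mm thick along the box's y, 20 mm high; the cover's flat top is 20 mm below this point. The rib can be pinched along y or pushed.
- snap_cap: The larger of the two loose white plastic caps: round, 38 mm diameter, 34 mm high, 35 g (varies), standing mouth down on the worktop; origin at the centre of its mouth (underside), z up to its closed top. The bore is 27 mm wide, with an inward snap lip of 20 mm inner diameter, 1 to 4 mm above the mouth, and 26 mm deep. This is the one that fits the stud.
- spare_cap: The smaller loose white cap, 24 mm diameter, 24 mm high, standing mouth down; origin at the centre of its underside. Leave it alone. The two caps may stand in each other's place.
- mug_1: White mug, 80 x 113 x 91 mm high, standing behind the caps; origin at the centre of its underside. Leave it alone.
- screwdriver: Screwdriver with a yellow handle, 157 mm long, 25 mm thick, lying in front of the box; origin at the centre of its underside. Leave it alone.

How it is judged:
By the outcome, as a careful person would: the job done as asked, in the order asked, and still so for the second after the job is handed in, while the arm keeps its last pose, push and grip.
It also fails if it takes over 51 s, if anything falls off the work surface, if the arm or the gripper's body presses on something with over 40 N, if the wrist force passes 120 N, or if a joint passes its speed limit or range.

## Working session

There is one attempt and no reset: what is moved stays moved. The work goes in short steps, Python scripts to look and compute and a tool call to move; the robot and the scene stay as the last step left them, time stands still between calls to the robot, and variables do not carry over. Pictures are saved under pics/ and viewed, at most 10 in all, crops included, and the job is handed in when it is done.

Besides the shell and the picture viewer there is one more tool, called after ">>>" as name([rows], argument=value, ...), one row to a line, values as JSON. arm_command: Moves the arm, as the interface text tells. Its arguments: {"type":"object","properties":{"plan":{"type":"array","items":{"type":"array","items":{"type":"number"}}}},"required":["plan"]}

```bash
mkdir -p pics
cat > h.py <<'E'
from cell import bot, vision
import numpy as np, cv2
def cal(n):
    c=vision.get_calibration(n); f=240/np.tan(np.radians(c["vertical_fov"])/2)
    return f,c["cx"],c["cy"],np.array(c["cam_to_world"])
def ray(n,u,v,C=None):
    f,cx,cy,T=C or cal(n); d=T[:3,:3]@np.array([(u-cx)/f,(v-cy)/f,1]); return T[:3,3],d/np.linalg.norm(d)
def atz(n,u,v,z,C=None):
    o,d=ray(n,u,v,C); return o+d*(z-o[2])/d[2]
def proj(n,P,C=None):
    f,cx,cy,T=C or cal(n); p=T[:3,:3].T@(np.asarray(P,float)-T[:3,3]); return cx+f*p[0]/p[2],cy+f*p[1]/p[2]
def tri(rays):
    A=sum(np.eye(3)-np.outer(d,d) for o,d in rays); b=sum((np.eye(3)-np.outer(d,d))@o for o,d in rays)
    return np.linalg.solve(A,b)
def pic(n,name):
    im=vision.read_camera(n); cv2.imwrite("pics/"+name,im[:,:,::-1]); return im
E
python3 - <<'E'
from h import *
np.set_printoptions(precision=1,suppress=True)
s=bot.sense(); print(s["t"],s["position"],s["eef_rot"],s["ft_force"],s["grip_width"])
a=pic("scene","s0.png");b=pic("top","t0.png")
for n in("scene","top"):
    print(n,cal(n)[0],cal(n)[3])
    for q in("fuse_box","snap_cap","spare_cap","cover","cover_rib","gasket","mug_1","screwdriver"):
        for r in vision.outline_of(q,n)[:2]: print(q,round(r["p"],2),np.array(r["extent"]), atz(n,*r["extent"][:2],20))
E
```

```text
0.0 [ 236.2 -468.6  255.2] [[ 0.9  0.5 -0. ]
 [ 0.5 -0.9  0. ]
 [ 0.  -0.  -1. ]] [-0.  -0.2  0.7] 88.1161082040267
scene 603.5772394074846 [[    1.      0.1    -0.1   625.3]
 [    0.1    -0.5     0.8 -1190.2]
 [    0.     -0.8    -0.5   828.1]
 [    0.      0.      0.      1. ]]
fuse_box 0.92 [322.1 240.3  53.5  65.2] [528.8 107.6  20. ]
snap_cap 0.72 [323.1 327.3  19.8  23.6] [ 560.3 -230.7   20. ]
snap_cap 0.26 [380.7 320.9  37.4  58.9] [ 678.3 -196.4   20. ]
spare_cap 0.65 [262.4 313.7   8.2  19. ] [ 428.6 -201.1   20. ]
cover 0.89 [320.4 223.4  31.9  17.6] [517.  191.8  20. ]
cover_rib 0.8 [323.  220.3  30.4  17.5] [522.4 209.1  20. ]
cover_rib 0.2 [246.1 217.2  36.5  25.9] [315.  200.9  20. ]
gasket 0.19 [320.9 241.6  56.3  66.8] [526.3 101.   20. ]
mug_1 0.95 [381.8 318.2  36.1  56.2] [ 680.6 -187.2   20. ]
mug_1 0.55 [323.6 249.9   0.7   1.1] [536.4  63.1  20. ]
screwdriver 0.75 [241.8 219.5  23.7  19.2] [306.  187.3  20. ]
top 505.1834848834826 [[   0.    -1.     0.1  466.9]
 [  -1.    -0.    -0.    30.8]
 [   0.    -0.1   -1.  1050.2]
 [   0.     0.     0.     1. ]]
fuse_box 0.7 [279.8 239.7 125.3  65.3] [519.3 125.8  20. ]
snap_cap 0.71 [449.1 225.3  21.1  16.7] [ 553.  -220.1   20. ]
spare_cap 0.69 [435.1 287.9  10.9   7.9] [ 425.  -191.6   20. ]
cover 0.79 [250.2 238.2  45.4  38.9] [521.7 186.2  20. ]
cover 0.69 [282.2 241.  124.3  64.6] [516.7 120.8  20. ]
cover_rib 0.98 [250.3 239.9  47.6  36.7] [518.2 185.9  20. ]
gasket 0.48 [322.2 238.   13.9  20.2] [523.8  39.3  20. ]
mug_1 0.97 [449.6 156.9  59.5  50.4] [ 694.4 -221.2   20. ]
mug_1 0.64 [251.2 239.2  42.9  38.1] [519.6 184.1  20. ]
```

View pics/s0.png

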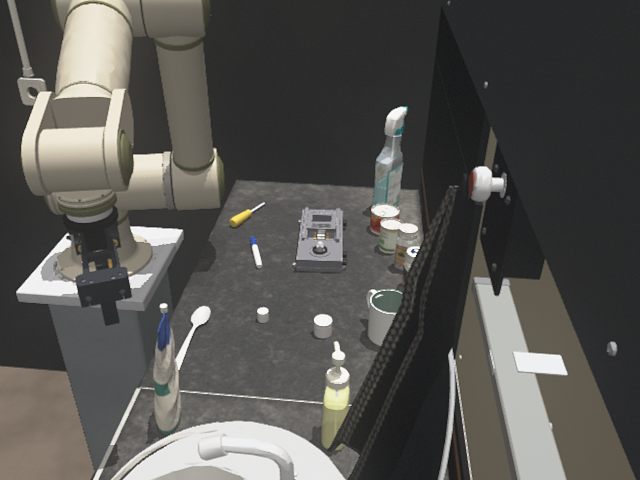

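View pics/t0.png

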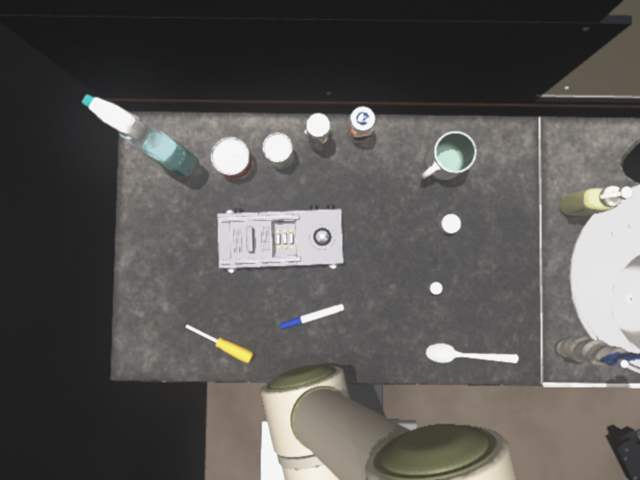

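The top view shows the box at (280,239), stud at (322,237), rib at (250,239), large cap at (451,224) and small cap at (436,288). I'll move so the wrist camera sees the caps, then carry on to the box.

>>> arm_command([
  [3.2,3.3,0.6,0,0,-3.5,1],
  [3.2,3.3,0.6,0,0,-3.5,1],
  [3.2,3.3,0.6,0,0,-3.5,1],
  [3.2,3.3,0.6,0,0,-3.5,1],
  [3.2,3.3,0.6,0,0,-3.5,1],
  [3.2,3.3,0.6,0,0,-3.5,1],
  [3.2,3.3,0.6,0,0,-3.5,1],
  [3.2,3.3,0.6,0,0,-3.5,1],
])

```text
t: 1.7
position: [493.3, -203.2, 304.1]
eef_rot: [[1.0, -0.024, 0.0], [-0.024, -1.0, -0.0], [0.0, 0.0, -1.0]]
ft_force: [-0.0, -0.2, 0.1]
grip_width: 88.5
grip_force: 0.0
```

Run:
```python
from h import *
np.set_printoptions(precision=2,suppress=True)
s=bot.sense(); print(s["t"],s["position"],s["eef_rot"],s["ft_force"],s["qvel"])
C=cal("wrist"); a=pic("wrist","w0.png"); print(C[0],C[3])
for q in("snap_cap","spare_cap"):
    for r in vision.outline_of(q,"wrist")[:2]: print(q,round(r["p"],2),np.array(r["extent"]), atz("wrist",*r["extent"][:2],25,C))
```

```text
1.7 [ 493.32 -203.19  304.14] [[ 1.   -0.02  0.  ]
 [-0.02 -1.   -0.  ]
 [ 0.    0.   -1.  ]] [-0.03 -0.18  0.09] [ 0.89  0.32 -0.58 -0.    0.25  1.49]
351.2220173229517 [[  -0.02   -0.95   -0.32  577.06]
 [  -1.      0.02    0.01 -206.05]
 [   0.      0.32   -0.95  433.35]
 [   0.      0.      0.      1.  ]]
snap_cap 0.67 [332.6 140.5  33.   32.4] [ 559.   -220.28   25.  ]
spare_cap 0.57 [311.6 249.6  16.9  22.4] [ 430.12 -192.64   25.  ]
```

View pics/w0.png

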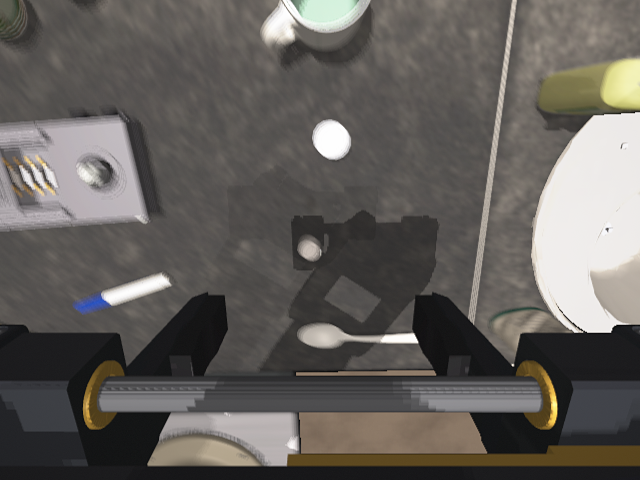

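The wrist view shows the large cap at (332,140), the spare at (310,249) and the stud at (97,171). Next I'll move over the box.

>>> arm_command([
  [0.9,4.3,-0.3,0,0,1.4,1],
  [0.9,4.3,-0.3,0,0,0,1],
  [0.9,4.3,-0.3,0,0,0,1],
  [0.9,4.3,-0.3,0,0,0,1],
  [0.9,4.3,-0.3,0,0,0,1],
  [0.9,4.3,-0.3,0,0,0,1],
  [0.9,4.3,-0.3,0,0,0,1],
  [0,0,0,0,0,0,0],
])

```text
t: 2.65
position: [555.2, 98.9, 281.9]
eef_rot: [[1.0, 0.007, -0.001], [0.007, -1.0, 0.001], [-0.001, -0.001, -1.0]]
ft_force: [-0.5, -1.5, -0.7]
grip_width: 81.9
grip_force: 0.0
```

>>> arm_command([
  [0,0,0,0,0,0,0],
  [0,0,0,0,0,0,0],
])

```text
t: 2.85
position: [555.2, 94.4, 282.7]
eef_rot: [[1.0, 0.001, -0.0], [0.001, -1.0, -0.0], [-0.0, 0.0, -1.0]]
ft_force: [0.1, 0.6, -0.3]
grip_width: 66.5
grip_force: 0.0
```

Run:
```python
from h import *
np.set_printoptions(precision=2,suppress=True)
s=bot.sense(); print(s["t"],s["position"],s["eef_rot"],s["qvel"])
C=cal("wrist"); a=pic("wrist","w1.png"); np.savez("w1.npz",T=C[3]); print(C[3])
for q in("fuse_box","cover","cover_rib","gasket","stud_top"):
    for r in vision.outline_of(q,"wrist")[:2]:
        e=r["extent"]; m=cv2.minAreaRect(np.argwhere(r["region"])[:,::-1].astype(np.float32))
        print(q,round(r["p"],2),np.array(e),m,atz("wrist",*e[:2],34,C))
for q in("fuse_box",):
    vision.read_camera("top"); r=vision.outline_of(q,"top")[0]
    print(cv2.minAreaRect(np.argwhere(r["region"])[:,::-1].astype(np.float32)))
```

```text
2.85 [555.22  94.44 282.72] [[ 1.  0. -0.]
 [ 0. -1. -0.]
 [-0.  0. -1.]] [-0.01 -0.   -0.    0.    0.    0.01]
[[  0.    -0.95  -0.32 639.02]
 [ -1.    -0.    -0.    93.72]
 [  0.     0.32  -0.95 411.92]
 [  0.     0.     0.     1.  ]]
fuse_box 0.91 [289.4 223.6 230.8 115. ] ((290.8717041015625, 223.86322021484375), (107.39459991455078, 230.4669647216797), 87.05355834960938) [533.4  127.19  34.  ]
cover 0.71 [240.8 236.9  82.   69.9] ((239.0897674560547, 236.29550170898438), (66.31715393066406, 79.35087585449219), 87.1375961303711) [517.82 182.52  34.  ]
cover 0.64 [606.8  68.4  66.5  97. ] ((606.5, 69.5), (95.0, 65.0), 90.0) [ 689.92 -185.79   34.  ]
cover_rib 0.83 [240.8 236.9  81.3  64.4] ((239.55078125, 235.91384887695312), (66.00932312011719, 78.21273040771484), 86.8201675415039) [517.82 182.52  34.  ]
gasket 0.65 [368.8 228.9  33.6  37.8] ((368.5, 230.0), (32.0, 31.0), 90.0) [527.25  38.33  34.  ]
stud_top 0.79 [292.2 223.5 225.7 115.3] ((291.194091796875, 223.25262451171875), (106.7993392944336, 229.49720764160156), 87.32457733154297) [533.52 124.06  34.  ]
stud_top 0.29 [597.4 197.6  57.6  36.7] ((597.21337890625, 198.97451782226562), (53.10369873046875, 36.060855865478516), 16.389541625976562) [ 562.79 -209.05   34.  ]
((286.5251770019531, 242.06488037109375), (114.1867904663086, 43.3411979675293), 5.355824947357178)
```

View pics/w1.png

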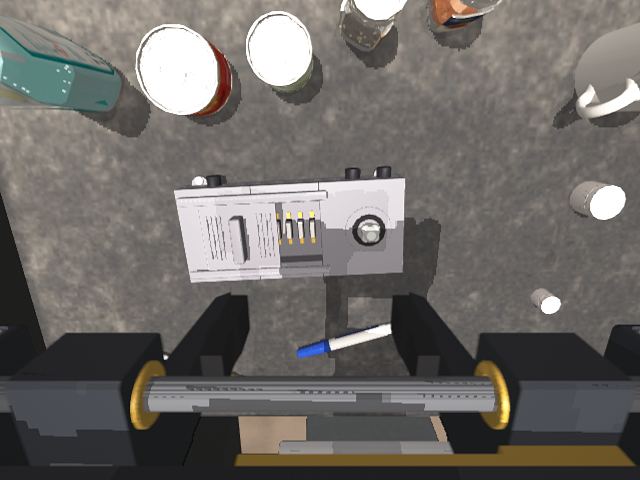

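The wrist view shows the deck corners at about (177,190), (405,178), (403,273) and (192,283), the rib at (238,239) and the stud at (371,229). The box has about 3° of yaw. I'll descend behind the rib for a closer second view.

Run:
```python
from h import *
np.set_printoptions(precision=2,suppress=True)
C=cal("wrist")
cs=[(177,190),(405,178),(403,273),(192,283)]
P=np.array([atz("wrist",*c,34,C) for c in cs]); print(P, P.mean(0))
for i in range(4): d=P[(i+1)%4]-P[i]; print(np.linalg.norm(d),np.degrees(np.arctan2(d[1],d[0])))
print("rib z~60",atz("wrist",238,239,60,C),"rays",tri([ray("wrist",238,238,C),ray("top",250,239.5)]))
print("stud top",tri([ray("wrist",371,228,C),ray("top",322.3,237)]),atz("wrist",371,228,59,C), atz("wrist",368.5,230,41,C))
```

```text
[[570.93 249.19  34.  ]
 [584.18   3.71  34.  ]
 [473.69  -2.75  34.  ]
 [460.48 245.71  34.  ]] [522.32 123.96  34.  ]
245.83226164892025 -86.91048482289999
110.68335568341826 -176.65273349794137
248.8165243092875 93.04284170157055
110.50752053021291 1.8003335909841074
rib z~60 [523.8  180.99  60.  ] rays [518.26 184.63  40.13]
stud top [526.05  37.72  27.74] [535.78  41.19  59.  ] [528.22  41.08  41.  ]
```

>>> arm_command([
  [-0.3,0.7,-2.5,0,0,0.5,0],
  [-0.3,0.7,-2.5,0,0,0.5,0],
  [-0.3,0.7,-2.5,0,0,1,0],
  [-0.3,0.7,-2.5,0,0,1,0],
  [-0.3,0.7,-2.5,0,0,0,0],
  [0,0,0,0,0,0,0],
  [0,0,0,0,0,0,0],
])

```text
t: 3.95
position: [540.6, 131.0, 158.5]
eef_rot: [[0.998, 0.055, 0.0], [0.055, -0.998, -0.0], [0.0, 0.0, -1.0]]
ft_force: [-0.1, 0.4, 0.4]
grip_width: 0.3
grip_force: 0.0
```

Run:
```python
from h import *
np.set_printoptions(precision=2,suppress=True)
s=bot.sense(); print(s["t"],s["position"],s["eef_rot"],s["qvel"],s["grip_width"])
C=cal("wrist"); a=pic("wrist","w2.png"); np.savez("w2.npz",T=C[3]); print(C[3])
b=cv2.imread("pics/w1.png")[160:300,160:420]
b=cv2.resize(b,(780,420),interpolation=cv2.INTER_CUBIC); cv2.imwrite("pics/w1c.png",b)
```

```text
3.95 [540.62 131.   158.47] [[ 1.    0.05  0.  ]
 [ 0.05 -1.   -0.  ]
 [ 0.    0.   -1.  ]] [-0.01 -0.02 -0.02  0.    0.    0.  ] 0.29810992708423334
[[  0.05  -0.95  -0.32 624.22]
 [ -1.    -0.05  -0.02 134.8 ]
 [  0.     0.32  -0.95 287.7 ]
 [  0.     0.     0.     1.  ]]
```

View pics/w2.png

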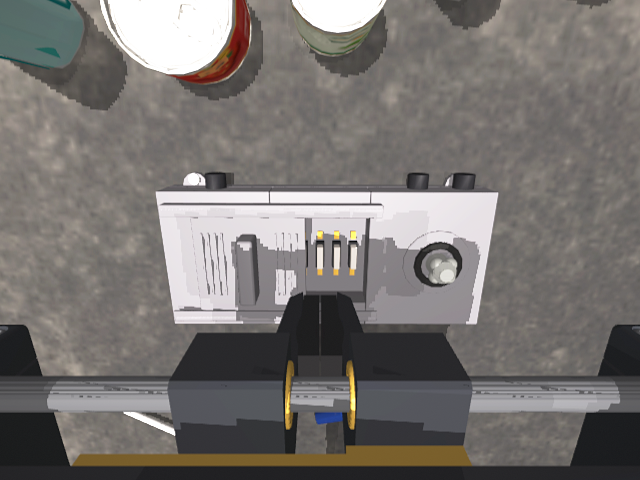

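View pics/w1c.png

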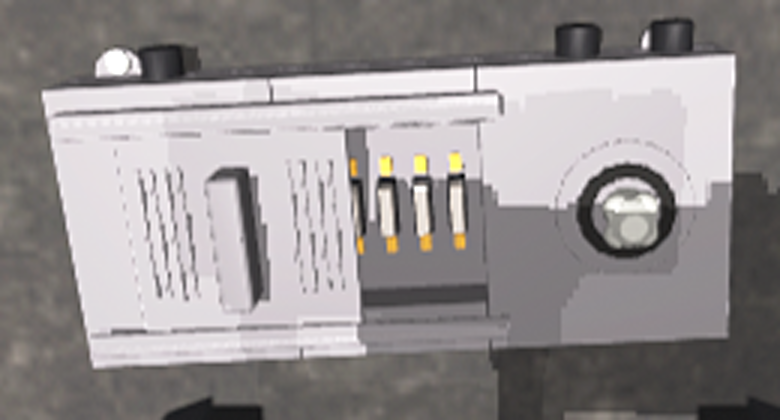

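The close view w2 shows the deck level in the image, so the tool yaw matches the box. The stud tip is at (446,273), the ring at (437,264), and the rib's top face around (246,272).

Run:
```python
from h import *
np.set_printoptions(precision=1,suppress=True)
c=cal("wrist")[:3]; C1=(*c,np.load("w1.npz")["T"]); C2=(*c,np.load("w2.npz")["T"])
for n,a,b,t,z in(("stud top",(371,236.7),(446,273),None,59),("gasket",(369,230),(437.5,264.5),None,41),("rib",(237,241),(246,272.5),None,60)):
    R=[ray("",*a,C1),ray("",*b,C2)]; print(n,tri(R),"atz",atz("",*a,z,C1),atz("",*b,z,C2))
P=np.array([atz("",*p,34,C2) for p in((160,191),(497,192),(478,324),(175,324))]); print(P,P.mean(0))
for i in range(4): d=P[(i+1)%4]-P[i]; print(np.linalg.norm(d),np.degrees(np.arctan2(d[1],d[0])))
ce=np.array([522,124,0]); a=np.radians(3.1); R=np.array([[np.cos(a),-np.sin(a),0],[np.sin(a),np.cos(a),0],[0,0,1]])
print("stud from box",ce+R@[0,-85,34])
```

```text
stud top [525.7  38.1  53.8] atz [526.1  39.3  59. ] [529.2  39.9  59. ]
gasket [526.8  38.5  36.8] atz [528.1  39.1  41. ] [528.3  40.1  41. ]
rib [519.3 182.5  53.1] atz [521.6 180.7  60. ] [522.3 181.2  60. ]
[[571.8 248.   34. ]
 [584.4   3.4  34. ]
 [474.7  -4.7  34. ]
 [461.1 245.7  34. ]] [523.  123.1  34. ]
244.8856672521418 -87.05355236612847
109.9638591429933 -175.77987927721608
250.7389525629233 93.11208481956098
110.71401791349622 1.182507605587077
stud from box [526.6  39.1  34. ]
```

Two views agree on the rib at about (521.5, 181) with its top at roughly 55–60, and the stud at about (527, 39.3). I'll go down on the +y side of the rib with the fingers shut.

>>> arm_command([
  [-0.7,2.7,0,0,0,0,0],
  [-0.7,2.7,0,0,0,0,0],
  [-0.7,2.6,0,0,0,0,0],
  [0,0,-2.5,0,0,0,0],
  [0,0,-2.5,0,0,0,0],
  [0,0,-2.4,0,0,0,0],
  [0,0,-1,0,0,0,0],
  [0,0,-1,0,0,0,0],
])

```text
t: 4.8
position: [520.2, 211.0, 64.5]
eef_rot: [[0.999, 0.054, 0.002], [0.054, -0.999, 0.0], [0.002, -0.0, -1.0]]
ft_force: [0.3, 0.3, -0.3]
grip_width: 0.4
grip_force: 0.0
```

>>> arm_command([
  [0,-0.3,0,0,0,0,0],
  [0,-0.5,0,0,0,0,0],
  [0,-0.5,0,0,0,0,0],
])

```text
t: 5.1
position: [520.0, 198.0, 64.8]
eef_rot: [[0.998, 0.055, 0.002], [0.055, -0.999, 0.001], [0.002, -0.001, -1.0]]
ft_force: [2.2, 2.3, -0.3]
grip_width: 0.5
grip_force: 1.1
```

>>> arm_command([
  [0.05,-1,0,0,0,0,0],
  [0.05,-1,0,0,0,0,0],
  [0.05,-1,0,0,0,0,0],
  [0.05,-0.8,0,0,0,0,0],
  [0.05,-0.5,0,0,0,0,0],
])

```text
t: 5.6
position: [521.7, 154.2, 63.8]
eef_rot: [[0.999, 0.054, -0.0], [0.054, -0.999, -0.0], [-0.001, 0.0, -1.0]]
ft_force: [0.2, 2.0, 2.0]
grip_width: 0.5
grip_force: 1.2
```

>>> arm_command([
  [0.02,-0.4,0,0,0,0,0],
  [0.02,-0.4,0,0,0,0,0],
])

```text
t: 5.8
position: [521.9, 149.7, 63.9]
eef_rot: [[0.999, 0.053, 0.0], [0.053, -0.999, 0.006], [0.001, -0.006, -1.0]]
ft_force: [0.6, 38.8, 1.4]
grip_width: 0.2
grip_force: 19.7
```

The cover has reached its stop (38.8 N), so I'll back off and rise.

>>> arm_command([
  [0,0.8,0,0,0,0,0],
  [0,0.8,0.5,0,0,0,0],
  [0,0,3,0,0,0,0],
  [0,-2,4,0,0,0,0.6],
  [0.5,-4,4,0,0,0,0.6],
  [0.5,-4,2,0,0,0,0.6],
  [0,0,0,0,0,0,0.6],
  [0,0,0,0,0,0,0.6],
])

```text
t: 6.6
position: [531.4, 67.6, 194.0]
eef_rot: [[0.999, 0.054, -0.0], [0.054, -0.999, -0.0], [-0.0, 0.0, -1.0]]
ft_force: [0.1, 0.3, 0.8]
grip_width: 38.1
grip_force: 0.0
```

Run:
```python
from h import *
np.set_printoptions(precision=2,suppress=True)
s=bot.sense(); print(s["t"],s["position"],s["qvel"],s["grip_width"],s["ft_force"])
C=cal("wrist"); a=pic("wrist","w3.png"); np.savez("w3.npz",T=C[3])
for P in((527.4,39.3,59),(527.4,39.3,41)): print(proj("",P,C))
```

```text
6.6 [531.43  67.56 194.04] [ 0.03  0.02  0.02  0.01 -0.01  0.  ] 38.11232895225852 [0.14 0.32 0.75]
(np.float64(353.83968409507617), np.float64(242.3519660907064))
(np.float64(351.8632627636762), np.float64(235.5124754522591))
```

View pics/w3.png

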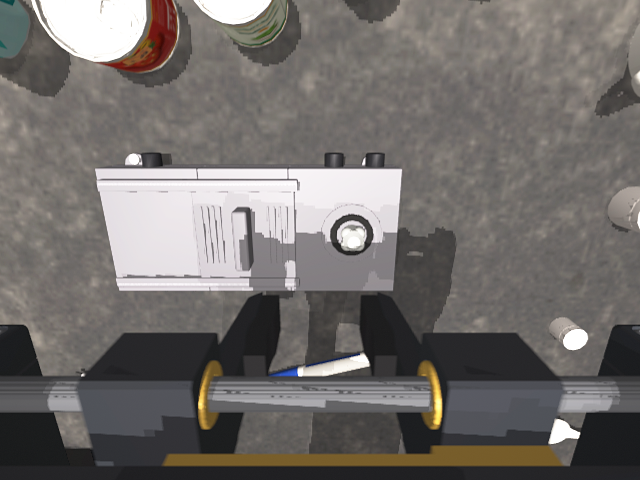

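The cover is shut: its front edge is at column 293, level with the rail ends. The stud tip at (353,241) and the ring at (352,235) match the predictions. Next, the cap.

>>> arm_command([
  [0.4,-4.1,-0.3,0,0,0,0.7],
  [0.4,-4.1,-0.3,0,0,0,0.7],
  [0.4,-4.1,-0.5,0,0,0,0.7],
  [0.4,-4.1,-0.5,0,0,0,0.7],
  [0.4,-4.1,-0.5,0,0,0,0.7],
  [0.4,-4.1,-0.5,0,0,0,0.7],
  [0.4,-4.1,-0.5,0,0,0,0.7],
  [0,0,0,0,0,0,0.7],
])

```text
t: 7.45
position: [559.2, -221.7, 160.7]
eef_rot: [[0.999, 0.052, -0.003], [0.052, -0.999, 0.001], [-0.003, -0.001, -1.0]]
ft_force: [0.1, 0.4, -0.4]
grip_width: 61.4
grip_force: 0.0
```

>>> arm_command([
  [0,0,0,0,0,0,0.7],
  [0,0,0,0,0,0,0.7],
])

```text
t: 7.65
position: [559.7, -217.2, 162.5]
eef_rot: [[0.998, 0.057, -0.001], [0.057, -0.998, 0.001], [-0.001, -0.001, -1.0]]
ft_force: [-0.0, 0.3, 0.4]
grip_width: 61.4
grip_force: 0.0
```

Run:
```python
from h import *
np.set_printoptions(precision=2,suppress=True)
s=bot.sense(); print(s["t"],s["position"],s["qvel"],s["grip_width"])
C=cal("wrist"); a=pic("wrist","w4.png"); np.savez("w4.npz",T=C[3])
def model(x,y,z,r,C):
    t=np.linspace(0,2*np.pi,60); return np.array([proj("",(x+r*np.cos(k),y+r*np.sin(k),z),C) for k in t])
r=vision.outline_of("snap_cap","wrist")
for q in r[:2]: print(q["p"],q["extent"])
from scipy.optimize import minimize
def sil(x,y,z0,h,R,C):
    pts=np.vstack([model(x,y,z0,R,C),model(x,y,z0+h,R,C)]).astype(np.float32)
    m=np.zeros((480*4,640*4),np.uint8); cv2.fillConvexPoly(m,cv2.convexHull((pts*4).astype(np.int32)),1); return m
reg=cv2.resize(r[0]["region"].astype(np.uint8),None,fx=4,fy=4,interpolation=cv2.INTER_NEAREST)
f=lambda p:(sil(p[0],p[1],0,34,19,C)!=reg).sum()/reg.sum()
o=minimize(f,atz("",*r[0]["extent"][:2],17,C)[:2],method="Nelder-Mead",options=dict(initial_simplex=[[555,-220],[563,-220],[559,-212]])); print("cap fit",o.x,o.fun)
g=a[:,:,:].min(2); x,y,w,h=[int(v) for v in (r[0]["extent"])]
print("view3 gasket")
b=cv2.imread("pics/w3.png").max(2); sub=b[205:265,322:384]; m=(sub<60).astype(np.uint8)
k=max(cv2.findContours(m,cv2.RETR_EXTERNAL,cv2.CHAIN_APPROX_NONE)[0],key=len); k=k+[322,205]
e=cv2.fitEllipse(cv2.convexHull(k)); C3=(*C[:3],np.load("w3.npz")["T"]); print(e,atz("",*e[0],41,C3))
cv2.imwrite("pics/w4c.png",np.vstack([cv2.resize(cv2.imread("pics/w3.png")[200:270,310:410],(500,350)),cv2.resize(a[120:170,240:340,::-1] if 0 else a[max(0,y-35):max(0,y-35)+70,x-50:x+50,::-1],(500,350))])[:600])
```

```text
7.65 [ 559.68 -217.23  162.52] [ 0.   -0.01 -0.   -0.   -0.   -0.  ] 61.39043395252411
0.75 [323.0, 233.5, 45.3, 51.8]
cap fit [ 557.76 -221.32] 0.05540444654683065
view3 gasket
((351.61376953125, 242.6743621826172), (22.86960220336914, 37.17381286621094), 85.33171081542969) [521.04  38.99  41.  ]
```

View pics/w4c.png

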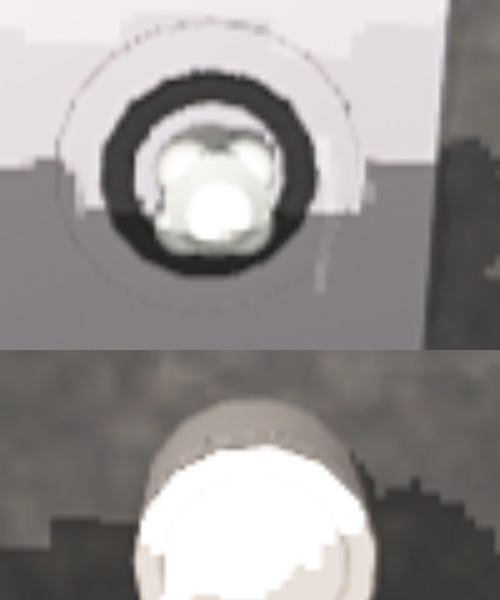

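The crops show the ring centred at about (351.8,234.7) in w3 and the cap at about (324,233) in w4. The stud is at about (527.5,39.2) and the cap at about (557.8,−221.3). I'll grasp the cap.

>>> arm_command([
  [-0.2,-0.4,-3,0,0,-0.2,0.7],
  [0,0,-4,0,0,0,0.7],
  [0,0,-4,0,0,0,0.7],
  [0,0,-2,0,0,0,0.7],
  [0,0,-1.1,0,0,0,0.7],
  [0,0,0,0,0,0,0.7],
])

```text
t: 8.35
position: [557.4, -222.2, 21.2]
eef_rot: [[0.999, 0.052, -0.001], [0.052, -0.999, 0.001], [-0.001, -0.001, -1.0]]
ft_force: [-0.3, 0.2, -0.1]
grip_width: 61.9
grip_force: 0.0
```

Run:
```python
from h import *
np.set_printoptions(precision=2,suppress=True)
s=bot.sense(); print(s["t"],s["position"],s["ft_force"])
C=cal("wrist"); a=pic("wrist","w5.png")
r=vision.outline_of("snap_cap","wrist")
for q in r[:2]: print(q["p"],q["extent"])
t=np.linspace(0,6.283,60)
for x in(556,557.8,560):
    P=np.array([proj("",(x+19*np.cos(k),-221.3+19*np.sin(k),z),C) for k in t for z in(0,34)]); lo,hi=P.min(0),P.max(0); print(x,(lo+hi)/2,hi-lo, lo,hi)
```

```text
8.35 [ 557.38 -222.2    21.24] [-0.27  0.22 -0.06]
0.63 [315.3, 321.4, 92.4, 102.9]
0.28 [239.6, 48.2, 449.6, 93.8]
556 [315.06 332.81] [ 97.05 118.83] [266.54 273.4 ] [363.59 392.23]
557.8 [315.28 329.25] [ 97.46 118.82] [266.55 269.84] [364.01 388.66]
560 [315.55 324.86] [ 97.97 118.8 ] [266.57 265.46] [364.54 384.26]
```

View pics/w5.png

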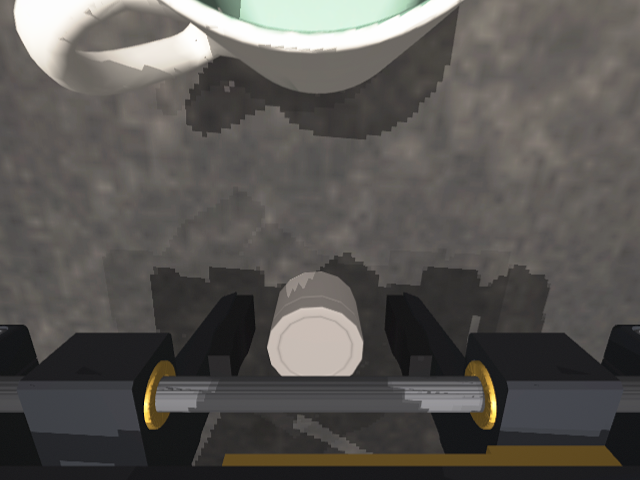

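The cap stands between the fingers, with its base edge at row 270 and columns 267–363, as predicted for (557.8,−221.3). Closing.

>>> arm_command([
  [0,0.1,0,0,0,0,0.1],
  [0,0,0,0,0,0,0.1],
  [0,0,0,0,0,0,0.1],
  [0,0,0,0,0,0,0.1],
  [0,0,0,0,0,0,0.1],
])

```text
t: 8.95
position: [557.8, -222.2, 22.5]
eef_rot: [[0.999, 0.051, 0.001], [0.051, -0.999, -0.0], [0.001, 0.0, -1.0]]
ft_force: [-1.1, 1.6, 4.9]
grip_width: 36.3
grip_force: 30.0
```

>>> arm_command([
  [0,0,2,0,0,0,0],
  [0,0,3,0,0,0,0],
  [0,0,4,0,0,0,0],
  [-0.4,4,2,0,0,0,0],
  [-0.4,4,0,0,0,0,0],
  [-0.4,4,0,0,0,0,0],
  [-0.5,4,0,0,0,0,0],
  [-0.5,4,0,0,0,0,0],
])

```text
t: 9.75
position: [535.1, -20.6, 131.9]
eef_rot: [[0.999, 0.051, -0.0], [0.051, -0.999, -0.0], [-0.0, 0.0, -1.0]]
ft_force: [-0.2, 0.3, -0.9]
grip_width: 36.2
grip_force: 30.0
```

>>> arm_command([
  [-0.5,4,0,0,0,0,0],
  [-0.3,2,0,0,0,0,0],
  [0,0,0,0,0,0,0],
  [0,0,0,0,0,0,0],
])

```text
t: 10.15
position: [527.7, 37.6, 131.9]
eef_rot: [[0.999, 0.052, 0.0], [0.052, -0.999, -0.0], [0.0, 0.0, -1.0]]
ft_force: [0.1, -0.5, -0.8]
grip_width: 36.6
grip_force: 30.0
```

Run:
```python
from h import *
np.set_printoptions(precision=2,suppress=True)
s=bot.sense(); print(s["t"],s["position"],s["ft_force"],s["grip_width"])
C=cal("wrist"); a=pic("wrist","w6.png"); np.savez("w6.npz",T=C[3])
r=vision.outline_of("snap_cap","wrist")
for q in r[:2]: print(q["p"],q["extent"])
t=np.linspace(0,6.283,60); p=s["position"]
for dx in(-2,0,2):
    P=np.array([proj("",(p[0]+dx+19*np.cos(k),p[1]+19*np.sin(k),p[2]-21.2+z),C) for k in t for z in(0,34)]); lo,hi=P.min(0),P.max(0); print(dx,lo,hi)
print(proj("",(527.5,39.2,59),C),proj("",(527.5,39.2,41),C))
```

```text
10.15 [527.66  37.62 131.9 ] [ 0.12 -0.46 -0.78] 36.60287787970187
-2 [268.86 274.79] [365.79 393.65]
0 [268.88 270.85] [366.27 389.69]
2 [268.91 266.88] [366.75 385.69]
(np.float64(315.7378100158803), np.float64(266.1005089214477)) (np.float64(316.00863719436103), np.float64(255.78882953851175))
```

View pics/w6.png

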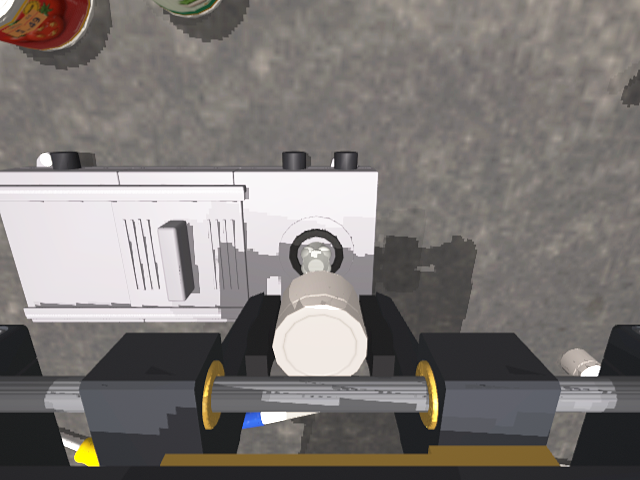

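The cap is held upright, with columns 272–367 (centre about 320). The ring is at about (316,255). Comparing the cap directly with the stud shows the stud slightly to +y of the hand, so I'll measure that numerically.

```bash
cat > m.py <<'E'
from h import *
from scipy.optimize import least_squares
np.set_printoptions(precision=2,suppress=True)
def ringfit(im,C,box,thr=95):
    x0,x1,y0,y1=box; m=(im[y0:y1,x0:x1].max(2)<thr).astype(np.uint8)
    k=max(cv2.findContours(m,cv2.RETR_EXTERNAL,cv2.CHAIN_APPROX_NONE)[0],key=len)
    h=cv2.convexHull(k)[:,0]+[x0,y0]
    # outline of cylinder r18.5, z34..41
    t=np.linspace(0,2*np.pi,72)
    def hull(p): return cv2.convexHull(np.array([proj("",(p[0]+18.5*np.cos(k),p[1]+18.5*np.sin(k),z),C) for k in t for z in(36,41)],np.float32))
    hf=[(float(u),float(v)) for u,v in h]
    r=least_squares(lambda p:[cv2.pointPolygonTest(hull(p),q,True)-.5 for q in hf],[527,39.5],loss="soft_l1",diff_step=1e-4)
    return r.x,np.abs(r.fun).mean(),h.min(0),h.max(0)
E
python3 - <<'E'
from m import *
c=cal("wrist")[:3]; print(c)
for n,box in(("w2",(405,470,232,300)),("w3",(322,384,205,265)),("w6",(282,350,222,272))):
    im=cv2.imread(f"pics/{n}.png"); print(n,*ringfit(im,(*c,np.load(n+".npz")["T"]),box))
im=cv2.imread("pics/w6.png").max(2).astype(int)
for r in(330,340,346,352): print(r,im[r,264:280],im[r,358:374])
print(im[264:280,300:340:5].T)
print("tip",im[240:272:2,304:330:2])
E
```

```text
(np.float64(351.2220173229517), 319.62505177379603, 242.99050798177703)
w2 [527.15  39.16] 0.6152002929286976 [413 242] [461 286]
w3 [527.06  39.48] 0.4819631262393865 [330 215] [372 255]
w6 [527.04  39.35] 0.4854306967833122 [289 229] [343 271]
330 [ 34  32  33  33  32  32  32  33  33  32  22 161 241 244 243 242] [242 242 242 243 238 186 143 134  52  30  32  31  32  32  33  32]
340 [ 32  33  32  34  30  30  31  30  21 168 245 243 242 242 242 242] [240 241 241 241 241 241 241 244 252 114  31  28  31  29  32  33]
346 [ 33  33  33  33  31  31  30  19 194 245 243 241 241 241 241 241] [240 241 241 241 241 241 241 244 244  91  23  31  29  31  33  33]
352 [ 34  32  32  31  28  28  31  29  27  58 247 245 241 241 241 241] [240 241 241 241 241 241 243 247 170  55  27  29  28  28  31  33]
[[ 94  30  29  35  38  38  41  43  42  40  40 105 169 191 189 190]
 [168 165 163 163 160 161 181 195 190 187 189 190 190 190 191 193]
 [221 220 218 218 220 221 214 205 195 188 189 190 190 190 191 192]
 [220 220 218 217 220 221 202 185 187 188 189 189 188 188 188 189]
 [220 220 218 217 220 221 210 191 184 185 
[... 411 characters left out ...]
53 150 154 150 146 132 151 147 134 144]
 [165 200 235 232 189 150 150 159 233 246 241 224 157]
 [171 184 181 237 195 216 184 167 160 244 239 229 198]
 [186 198 205 233 255 251 252 255 255 180 206 194 179]
 [196 213 185 171 252 250 253 173 174 177 211 202 190]
 [193 181 175 174 235 253 255 176 178 179 172 185 186]
 [167 172 173 178 175 171 179 176 177 177 173 173 180]
 [169 171 171 178 214 223 223 221 201 174 172 171 183]
 [169 168 172 219 220 220 220 220 221 198 170 167 171]
 [166 166 193 221 220 220 220 220 220 223 167 167 169]
 [167 164 213 218 218 218 218 218 218 220 167 163 181]
 [168 162 191 220 220 220 220 220 220 223 162 161 192]
 [193 163 159 214 217 218 203 202 210 202 186 166 187]]
```

The stud sits consistently at (527.1, 39.3) in wrist-camera terms and the held cap at (528.0, 36.8), so the correction is about (−0.7, +2.5) mm. After that, I'll descend to clear height.

>>> arm_command([
  [-0.07,0.25,0,0,0,0,0],
  [0,0,-1.5,0,0,0,0],
  [0,0,0,0,0,0,0],
  [0,0,0,0,0,0,0],
])

```text
t: 10.65
position: [526.9, 40.0, 117.0]
eef_rot: [[0.999, 0.051, -0.0], [0.051, -0.999, 0.0], [-0.0, -0.0, -1.0]]
ft_force: [0.2, -0.6, -1.1]
grip_width: 36.6
grip_force: 30.0
```

Run:
```python
from m import *
s=bot.sense(); print(s["t"],s["position"],s["ft_force"],s["qvel"])
C=cal("wrist"); im=pic("wrist","w7.png")[:,:,::-1]; print(ringfit(im,C,(275,365,205,268)))
g=im.max(2).astype(int)
for r in(340,346): print(np.flatnonzero(g[r,255:385]>120)[[0,-1]]+255)
print(g[255:280,300:345:8].T)
p=s["position"]; t=np.linspace(0,6.283,60)
print(np.array([proj("",(p[0]+19*np.cos(k),p[1]+19*np.sin(k),p[2]-21.2),C) for k in t]).min(0))
print("tip",proj("",(527.3,39.3,59),C)); print(g[236:272:2,296:340:2])
```

```text
10.65 [526.9   40.05 117.02] [ 0.24 -0.64 -1.05] [ 0.   -0.01 -0.01  0.   -0.    0.  ]
(array([526.65,  39.43]), np.float64(0.30013332857115893), array([291, 235]), array([348, 267]))
[273 366]
[272 366]
[[ 61 118 144 142 144 143 142 143 143 143 128  96  59  24  31  37  42  45
   43  39  82 160 193 190 189]
 [172 157 169 177 184 192 200 204 201 185 172 172 171 168 167 166 170 182
  188 189 191 191 192 191 191]
 [159 169 140 147 173 177 178 177 178 178 178 176 181 207 224 209 187 186
  186 186 187 188 189 188 188]
 [147 167 179 172 177 185 180 178 177 178 177 178 176 191 216 216 192 182
  182 183 183 183 183 183 184]
 [133 149 164 173 181 186 189 193 196 193 184 181 175 168 170 171 170 163
  166 175 174 176 177 176 177]
 [ 39  42  46  43  40  45  49  54  59  53  40  33  38  42  43  43  44  45
   42  39 133 176 170 169 168]]
[278.53 270.8 ]
tip (np.float64(319.5635345697504), np.float64(275.1492333280602))
[[237 236 236 236 238 245 194 104  68  38  48  59  63  48  41  45  59 184
  225 239 236 235]
 [237 236 236 240 220  37  50  67  74  71  71  73  72  70  71  72  68  60
   36 184 239 2
[... 792 characters left out ...]
9 137 124 133 167 178 174 166
  149 136 144 151]
 [ 45  44 142 144 133 169 177 255 254 247 147 154 146 160 172 195 193 186
  173 145 143 149]
 [ 45  43 143 143 153 182 192 255 242 254 177 178 178 178 185 175 213 199
  186 167 143 148]
 [ 46  37 143 143 163 188 204 216 176 177 177 178 177 178 178 177 187 207
  193 171 143 145]
 [ 45  38 143 143 159 188 185 171 176 178 178 178 178 178 178 178 174 179
  193 165 142 147]
 [ 44  42  96 145 136 197 172 170 176 177 176 176 176 177 178 177 173 174
  181 136 143 150]
 [ 46  46  24 145 142 180 168 172 173 182 207 218 219 208 191 174 171 172
  168 145 144 101]
 [ 45  45  37 144 142 168 166 169 183 222 209 206 215 212 216 181 170 169
  171 146 147  47]]
```

Cap and ring columns agree (319.4 and 319.5), and x is within 0.5 mm. Descending onto the stud, checking forces as I go.

>>> arm_command([
  [0,0,-2,0,0,0,0],
  [0,0,-1.2,0,0,0,0],
  [0,0,-0.3,0,0,0,0],
  [0,0,-0.3,0,0,0,0],
  [0,0,-0.2,0,0,0,0],
  [0,0,0,0,0,0,0],
])

```text
t: 11.3
position: [527.0, 40.4, 77.2]
eef_rot: [[0.999, 0.051, 0.0], [0.051, -0.999, -0.0], [0.0, 0.0, -1.0]]
ft_force: [-0.4, -0.2, 0.4]
grip_width: 36.7
grip_force: 30.0
```

>>> arm_command([
  [0,0,-0.15,0,0,0,0],
  [0,0,0,0,0,0,0],
])

```text
t: 11.5
position: [526.9, 40.5, 75.5]
eef_rot: [[0.999, 0.051, 0.0], [0.051, -0.999, -0.0], [0.0, 0.0, -1.0]]
ft_force: [-1.0, -0.6, -1.2]
grip_width: 36.2
grip_force: 30.0
```

>>> arm_command([
  [0,0,-0.15,0,0,0,0],
  [0,0,-0.15,0,0,0,0],
  [0,0,0,0,0,0,0],
])

```text
t: 11.8
position: [527.4, 40.3, 73.0]
eef_rot: [[0.999, 0.051, 0.002], [0.051, -0.999, -0.0], [0.002, 0.0, -1.0]]
ft_force: [-0.3, -1.0, 4.5]
grip_width: 36.8
grip_force: 30.0
```

>>> arm_command([
  [0,0,-0.15,0,0,0,0],
  [0,0,0,0,0,0,0],
])

```text
t: 12.0
position: [527.3, 40.3, 71.3]
eef_rot: [[0.999, 0.051, 0.001], [0.051, -0.999, -0.0], [0.001, 0.0, -1.0]]
ft_force: [-0.7, 0.2, 2.2]
grip_width: 36.1
grip_force: 30.0
```

>>> arm_command([
  [0,0,-0.15,0,0,0,0],
  [0,0,0,0,0,0,0],
])

```text
t: 12.2
position: [526.9, 40.4, 69.1]
eef_rot: [[0.999, 0.051, 0.0], [0.051, -0.999, 0.0], [0.0, -0.0, -1.0]]
ft_force: [2.7, -1.0, -1.8]
grip_width: 36.2
grip_force: 30.0
```

>>> arm_command([
  [0,0,-0.2,0,0,0,0],
  [0,0,-0.2,0,0,0,0],
  [0,0,0,0,0,0,0],
])

```text
t: 12.5
position: [526.4, 40.5, 64.7]
eef_rot: [[0.999, 0.051, -0.002], [0.051, -0.999, 0.0], [-0.001, -0.0, -1.0]]
ft_force: [1.4, -0.0, -3.3]
grip_width: 36.6
grip_force: 30.0
```

>>> arm_command([
  [0,0,-0.2,0,0,0,0],
  [0,0,-0.1,0,0,0,0],
  [0,0,0,0,0,0,0],
])

```text
t: 12.8
position: [526.7, 40.5, 62.5]
eef_rot: [[0.999, 0.051, -0.0], [0.051, -0.999, 0.0], [-0.0, -0.0, -1.0]]
ft_force: [-1.2, 0.5, 3.2]
grip_width: 36.0
grip_force: 30.0
```

>>> arm_command([
  [0,0,-0.1,0,0,0,0],
  [0,0,0,0,0,0,0],
  [0,0,0,0,0,0,0],
])

```text
t: 13.1
position: [526.8, 40.5, 61.6]
eef_rot: [[0.999, 0.051, 0.0], [0.051, -0.999, 0.0], [0.0, -0.0, -1.0]]
ft_force: [-2.1, 1.0, 5.1]
grip_width: 36.6
grip_force: 30.0
```

It clicked (the pull went negative) and is now on the ring at about 5 N. Pressing on to about 10 N.

>>> arm_command([
  [0,0,-0.1,0,0,0,0],
  [0,0,0,0,0,0,0],
  [0,0,0,0,0,0,0],
])

```text
t: 13.4
position: [526.9, 40.5, 60.8]
eef_rot: [[0.999, 0.051, 0.0], [0.051, -0.999, 0.0], [0.0, -0.0, -1.0]]
ft_force: [-3.6, 0.0, 7.5]
grip_width: 36.4
grip_force: 29.9
```

>>> arm_command([
  [0,0,-0.05,0,0,0,0],
  [0,0,0,0,0,0,0],
  [0,0,0,0,0,0,0],
])

```text
t: 13.7
position: [526.9, 40.5, 60.4]
eef_rot: [[0.999, 0.051, 0.0], [0.051, -0.999, 0.0], [0.0, -0.0, -1.0]]
ft_force: [-3.4, 0.5, 9.6]
grip_width: 36.1
grip_force: 29.9
```

>>> arm_command([
  [0,0,0,0,0,0,0],
  [0,0,0,0,0,0,0],
  [0,0,0,0,0,0,0],
  [0,0,0,0,0,0,0],
  [0,0,0,0,0,0,0],
  [0,0,0,0,0,0,0],
])

```text
t: 14.3
position: [526.9, 40.5, 60.4]
eef_rot: [[0.999, 0.051, 0.0], [0.051, -0.999, 0.0], [0.0, -0.0, -1.0]]
ft_force: [-5.0, 0.5, 8.9]
grip_width: 36.2
grip_force: 29.9
```

Run:
```python
from m import *
c=cal("wrist")[:3]; im=pic("wrist","w8.png"); C=cal("wrist"); g=im.max(2).astype(int)
for r in vision.outline_of("cover_rib","wrist")[:1]: print(r["p"],r["extent"])
p=bot.sense()["position"]; t=np.linspace(0,6.283,60)
for h in (20.2,21.2,22.2):
  print(h,np.array([proj("",(p[0]+19*np.cos(k),p[1]-.8+19*np.sin(k),p[2]-h+34),C) for k in t]).min(0))
print(g[262:312:1,320]); print(bot.sense()["ft_force"],p)
```

```text
0.77 [126.3, 304.3, 197.3, 137.0]
20.2 [270.6  308.44]
21.2 [270.94 307.1 ]
22.2 [271.27 305.79]
[231 231 231 231 234 200  99  26  78 156 186 183 182 182 183 183 183 184
 184 184 184 184 186 186 186 186 186 186 185 186 186 173 164 192 197 186
 187 187 189 189 188 185 207 255 255 255 255 255 255 255]
[-4.65 -0.06  8.62] [526.87  40.49  60.42]
```

>>> arm_command([
  [-0.03,0,-0.03,0,0,0,0],
  [0,0,0,0,0,0,0],
  [0,0,0,0,0,0,0],
  [0,0,0,0,0,0,0],
])

```text
t: 14.8
position: [526.8, 40.5, 60.3]
eef_rot: [[0.999, 0.051, 0.001], [0.051, -0.999, 0.0], [0.001, 0.0, -1.0]]
ft_force: [-3.4, 0.8, 9.2]
grip_width: 36.4
grip_force: 29.9
```

The press is steady at about 10 N with the cap clicked home and the cover shut. Handing in.

```bash
python3 -c "
from h import *
print(bot.job_done())"
```

```text
the job is handed in; nothing more can be done
None
```

The cover is shut against its stop, and the larger cap clicked onto the stud and was still held pressed on its sealing ring at about 9–10 N when I handed the job in at 14.8 s; no verdict came back.

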